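Clamp a flanged pipe stub in the ratchet clamp

TASK

Get the straight flanged pipe stub clamped for welding: work the clamp's lever away from the jaws to the third of its four notches and let go, so that the ratchet holds the jaw open, then stand the stub on its flange between the open jaws and let go of it. Then press the release button so that the sprung jaw closes and grips the flange in the V; leave the elbow, the loose collar and the spray can where they are.

Things in the scene. Friction and masses are not known exactly. Their poses are not given: they have to be found in the camera images.
- clamp: blue bench clamp, fixed; base plate 140 x 300 x 20 mm. Origin on the bench under the work seat, z up; its y axis runs from the steel V jaw (y -83 to -28) past the seat and sliding jaw to the lever's pivot (x 0, y 155, z 100; hinge along x). Jaws 26 mm above the plate. Pedestal at x 21 to 51, y 130 to 180, to z 115 mm; button housing at x -85 to -35, y 95 to 145, to z 85 mm
- seat (a point): centre of the work seat: the point on top of the base plate (20 mm above the bench) where the centre of a 90 mm flange comes to lie when it is pushed fully into the V; axes as the clamp's
- jaw: sliding steel jaw, 80 (x) x 30 (y) x 26 mm; origin at the lower middle of its gripping face, which looks to the V (clamp -y); axes as the clamp's. Face at clamp y +5 mm with the lever at rest, +18 mm more per notch: +59 at notch 3 (14 mm to spare for the 90 mm flange; at notch 2 it does not fit). A spring closes it with about 15 N
- lever (a joint): angle of the ratchet lever, rad: 0 at rest (leaning 0.4 from upright towards the jaws), growing as it is moved away from the jaws (clamp +y), stop at 1.35. Held at 0.30, 0.60, 0.90 and 1.20 (notches 1 to 4): take it just past the notch, and it springs back onto it when let go. About 10 N at the grip. Only the release button lets it back
- lever_grip (a point): middle of the lever's black round rubber grip, 28 mm in diameter, 83 mm long; 118 mm from the pivot, moves with the lever (the grip ends 41 mm farther out). Below it a 14 mm steel rod rises from a 114 mm ratchet disc
- release (a joint): travel of the release button, m: 0 up, 0.009 fully down; frees the ratchet beyond about 0.006; about 6 to 8 N. Bobs by itself as the lever clicks over the notches
- release_top (a point): middle of the top of the release button, a plain metal cap 32 mm in diameter that stands 17 mm out of the blue housing beside the lever; 102 mm above the bench, pressed straight down; springs back
- stub: the straight flanged pipe stub: upright pipe 42 mm in diameter on a round flange 90 mm in diameter and 14 mm thick with four bolt holes, 110 mm tall in all, about 0.6 kg; origin at the centre of its underside, z along the pipe. Stands on the bench on its flange
- elbow: bystander: pipe elbow on the same 90 mm flange, its 42 mm pipe bent over to one side, 109 mm tall; origin at the centre of its underside
- spray: bystander: spray can, 54 mm in diameter, 150 mm tall; origin at the centre of its underside
- collar: bystander: flat steel collar lying on the bench, 110 mm outside, 60 mm bore, 18 mm thick; origin at the centre of its underside
Mind the look-alikes: they are no part of the job. Leave any black or green look-alike of the stub alone.

How it is judged:
On the way, in this order (a step that is already met when the one before it is completed fails the run):
1. the ratchet holds the lever at the third notch (0.85 to 0.97 rad), with the fingers off the clamp (value of joint lever between 0.85 and 0.97 rad and contact force between the fingers and clamp below 0.3 N), for 0.3 s.
2. the stub stands upright on the seat between the open jaws, let go, with the lever still at the third notch (value of joint lever between 0.85 and 0.97 rad and z of stub in the frame of seat below 0.004 m and horizontal distance between stub and seat below 0.03 m and angle between stub's own z axis and vertical below 0.06 rad and contact force between the fingers and stub below 0.3 N), for 0.2 s.
3. the release button is pressed (value of joint release above 0.005 m).
At the end, for the whole second after the job is handed in: the stub stands upright (0.05 rad) on the base plate (4 mm), its axis within 5 mm of the seat centre, at rest and gripped by the sliding jaw with over 5 N; the lever has come back until the flange stops it (0.58 to 0.75 rad); the release button is up (under 4 mm) (contact force between jaw and stub above 5 N and horizontal distance between stub and seat below 0.005 m and z of stub in the frame of seat between -0.003 and 0.004 m and angle between stub's own z axis and vertical below 0.05 rad and linear speed of stub below 0.02 m/s and value of joint lever between 0.58 and 0.75 rad and value of joint release below 0.004 m); the robot touches nothing.
It fails at once if the elbow, the spray can or the collar is shifted by more than 25 mm (distance of any of elbow, spray, collar from where it was at the start of the episode above 0.025 m).
It also fails if it takes over 72 s, if anything falls off the work surface, if the arm or the gripper's body presses on something with over 40 N, if the wrist force passes 120 N, or if a joint passes its speed limit or range.

ROBOT

A 7-joint arm with a two-finger parallel gripper is mounted at the origin on the work surface. World frame = base frame: x ahead of the robot, y to its left, z up, the work surface at z = 0. Lengths are in m, angles in rad, forces in N, time in s.
With the tool pointing down it reaches from about 0.425 to 0.875 m from the base axis. Payload 8.4 kg.
Tool frame: the origin (TCP) lies on the centre line of the jaws, within the pads' length; the fingertips stand 25 mm ahead of it and the grasp point (between the pads) lies 6 mm ahead of it; z points along the fingers, y is the line along which they close (so a half turn about z gives the same grasp; the last joint's range is limited). The gripper opens to 85 mm and grips with 20 to 120 N. Pads are 22 mm wide; open, the fingers measure 114 mm over their backs; the gripper's body (76 mm by 85 mm) begins 54 mm behind the grasp point. The pads swing forward as they close: fully open they stand 13 mm farther back than shut.
Start: joints at [-1.202, 0.333, 0.04, 1.465, -0.013, 1.343, -0.059], TCP at [0.293, 0.58, 0.256] pointing down, gripper open.
Joint ranges: [-2.58, 2.58], [-0.38, 2.09], [-1.3, 1.39], [0.25, 2.4], [-1.5, 4.64], [0.08, 2.09], [-2.65, 2.65]. Speed limits (rad/s): [2.22, 2.22, 2.79, 2.79, 3.14, 3.14, 3.14].

INTERFACE

Orientations are given as [roll, pitch, yaw] about the fixed x, y, z axes, in that order (R = Rz(yaw) Ry(pitch) Rx(roll)).
In Python, from rig import arm gives the robot as it stands.
- The arm moves only by the tool step_arm, never from a script. Its argument "targets" is a list of rows, each an object of numbers: "jaw": the opening, from -1 (shut) to 1 (fully open); "dx", "dy", "dz": the shift along the tool's x, y, z in units of 25 mm (1.0 is 25 mm); "spin": the turn about the tool's z in units of 90 degrees (1.0 is 90 degrees). In form: [{"jaw": .., "dx": .., "dy": .., "dz": .., "spin": ..}, ...]. A call has 1 to 5 rows; each row shifts and turns the commanded pose from where the row before left it, along the tool's axes as they then stand; what a row does not reach is not made up. A row lasts 1/8 s, in which the tool goes at most 62.5 mm and 10.7 degrees, less where a joint would pass 70% of its speed; a pose out of reach is approached as far as the arm can. A call with a number of a shift or a turn outside -1 to 1 is refused whole. A call with a gripper value outside its range is refused whole. The fingers move at their own pace and stop on an object; the grip force is fixed at half the most. Time passes only in rows, so rows that do not move let the fingers close. It gives the time, the measured TCP pose, the force, the opening and the grip force at its end, in the units of the state.
- arm.get_state(): the state, without advancing time (a new reading comes with each control period).
- arm.snapshot(name): name is "scene" or "top" or "wrist"; returns a dict with "frame" (420x560x3 uint8, blue, green, red), "fx", "fy", "cx", "cy" (pixels), "rvec" (rotation vector, rad) and "tvec" (3), from world to camera coordinates, as OpenCV has them. Camera axes: x right, y down, z forward; pixel columns grow to the right and rows downward; lengths in m; the calibration is good to about 2 mm. The wrist camera is an equidistant fisheye: a pixel r from the principal point sees the ray r / f radians off the axis. A picture is of the moment at which its call begins. There is no depth.
- arm.sign_off(): hands the job in; it is judged then, once.
Trained networks look in a picture, given as the dict that the camera call returned (one of the last four; its "shot" number tells which), for a name from the list of things; names that differ only in an ending like _2 or _b are one class to them, and where a whole thing is asked for, a point or a joint stands for the part that bears it (a point fixed in the world has none). Each returns a list of dicts, best first, with "p" (0 to 1); they miss things now and then, are a little off and sometimes report something else, mostly with a low value. They report only what shows in the picture. A call takes as long as a camera call. They do not tell look-alikes from the thing itself.
- arm.trace(target, picture): "pixels" (420x560 bool, what is visible of it) and "box" ([centre column, centre row, width, height] in pixels, round what is visible of it).
The state is a dict: "time_s": time; "joint_positions": joint angles; "qvel": joint speeds; "tau": joint torques, N m; "eef_pos": TCP position; "tool_rot": TCP orientation; "force": force on the tool from outside, world axes, zero at the start; "torque": the same for the moment, N m; "finger_gap": opening from 0.0 (shut) to 1.0 (fully open); "grasp_force": force on a finger pad.
Only numpy, scipy, OpenCV 4.12 (cv2) and the standard library are available. Lean on these libraries where they do the work, as an engineer would, in place of code of your own. Each camera call takes 0.05 s, during which the arm holds its last target. There are 200 camera calls.

## Working session

There is one attempt and no reset: what is moved stays moved. The work goes in short steps, Python scripts to look and compute and a tool call to move; the robot and the scene stay as the last step left them, time stands still between calls to the robot, and variables do not carry over. Pictures are saved under pics/ and viewed, at most 13 in all, crops included, and the job is handed in when it is done.

Besides the shell and the picture viewer there is one more tool, called after "Request:" by a JSON object that holds its "fn" and its "kwargs", one argument or row to a line. step_arm: Moves the arm, as the interface text tells. Shifts and turns lie within -1 to 1; 1 stands for 25 mm of shift or 90 degrees of turn. Its arguments: {"type":"object","properties":{"targets":{"type":"array"}},"required":["targets"]}

```bash
mkdir -p pics; ls
cat > h.py <<'E'
import numpy as np, cv2
from rig import arm
def cam(s):
    R=cv2.Rodrigues(np.array(s["rvec"],float))[0]; return R,np.array(s["tvec"],float).ravel()
def ray(s,u,v,fish=False):
    R,t=cam(s); x=(u-s["cx"])/s["fx"]; y=(v-s["cy"])/s["fy"]
    if fish:
        r=np.hypot(x,y); d=np.array([np.sin(r)*x/r,np.sin(r)*y/r,np.cos(r)]) if r>1e-9 else np.array([0,0,1.])
    else: d=np.array([x,y,1.])
    d=R.T@d; return -R.T@t, d/np.linalg.norm(d)
def onz(s,u,v,z,fish=False):
    c,d=ray(s,u,v,fish); return c+d*(z-c[2])/d[2]
def tri(rs):
    A=sum(np.eye(3)-np.outer(d,d) for c,d in rs); b=sum((np.eye(3)-np.outer(d,d))@c for c,d in rs)
    p=np.linalg.solve(A,b); return p,[np.linalg.norm(np.cross(p-c,d)) for c,d in rs]
def proj(s,P):
    R,t=cam(s); p=R@np.array(P,float)+t; return np.array([s["fx"]*p[0]/p[2]+s["cx"],s["fy"]*p[1]/p[2]+s["cy"]])
E
python3 - <<'E'
from h import *
np.set_printoptions(precision=3,suppress=True)
S={n:arm.snapshot(n) for n in("scene","top")}
cv2.imwrite("pics/a.png",cv2.resize(np.hstack([S["scene"]["frame"]]),(800,600)))
cv2.imwrite("pics/b.png",cv2.resize(S["top"]["frame"],(800,600)))
for n,s in S.items():
    print(n,s["fx"],s["cx"],s["cy"],ray(s,280,210))
    for t in("clamp","seat","jaw","lever","lever_grip","release","release_top","stub","elbow","spray","collar"):
        try: print(t,[(round(d["p"],2),np.round(d["box"])) for d in arm.trace(t,s)][:4])
        except Exception as e: print(t,e)
print(arm.get_state())
E
```

```text
pics
scene 379.33869661537295 272.71836125469724 210.3879392136755 (array([1.142, 0.172, 0.708]), array([-0.718, -0.241, -0.653]))
clamp [(0.61, array([279., 248., 136., 122.]))]
seat [(0.67, array([278., 248., 139., 122.]))]
jaw [(0.66, array([192., 214.,  32.,  50.]))]
lever [(0.62, array([318., 227.,  50.,  85.]))]
lever_grip [(0.68, array([317., 230.,  59.,  84.]))]
release []
release_top []
stub [(0.89, array([192., 215.,  32.,  52.])), (0.81, array([137., 214.,  36.,  49.])), (0.71, array([238., 194.,  36.,  46.]))]
elbow [(0.74, array([447., 288.,  43.,  45.])), (0.3, array([278., 247., 136., 117.]))]
spray [(0.71, array([415., 330.,  48.,  68.]))]
collar [(0.82, array([144., 282.,  50.,  44.]))]
top 457.31838693061485 277.697302380434 205.9530678254767 (array([ 0.454, -0.047,  1.462]), array([ 0.054, -0.011, -0.998]))
clamp [(0.84, array([267., 202.,  96.,  58.]))]
seat [(0.74, array([269., 201.,  98.,  52.]))]
jaw [(0.63, array([282., 203.,   8.,  29.]))]
lever [(0.68, array([239., 191.,  41.,   7.]))]
lever_grip [(0.74, array([240., 196.,  43.,  14.]))]
release [(0.51, arra
[... 214 characters left out ...]
0.63, array([353., 221.,  29.,  32.])), (0.56, array([368., 260.,  26.,  26.]))]
elbow [(0.71, array([147., 206.,  29.,  31.])), (0.34, array([246., 209.,  16.,  14.]))]
spray []
collar [(0.9, array([358., 158.,  34.,  35.]))]
{'time_s': 1.2, 'joint_positions': array([-1.202,  0.333,  0.04 ,  1.465, -0.013,  1.343, -0.058]), 'qvel': array([ 0.002, -0.002,  0.002,  0.   ,  0.   , -0.   , -0.001]), 'tau': array([ -0.001, -65.832,   1.362, -40.584,   0.017,   0.003,   0.   ]), 'eef_pos': array([0.293, 0.58 , 0.256]), 'tool_rot': array([-3.142,  0.   ,  2.674]), 'force': array([-0.443,  0.181,  0.216]), 'torque': array([0.021, 0.027, 0.021]), 'grasp_force': 0.0, 'finger_gap': 0.9996365043583244}
```

View pics/a.png

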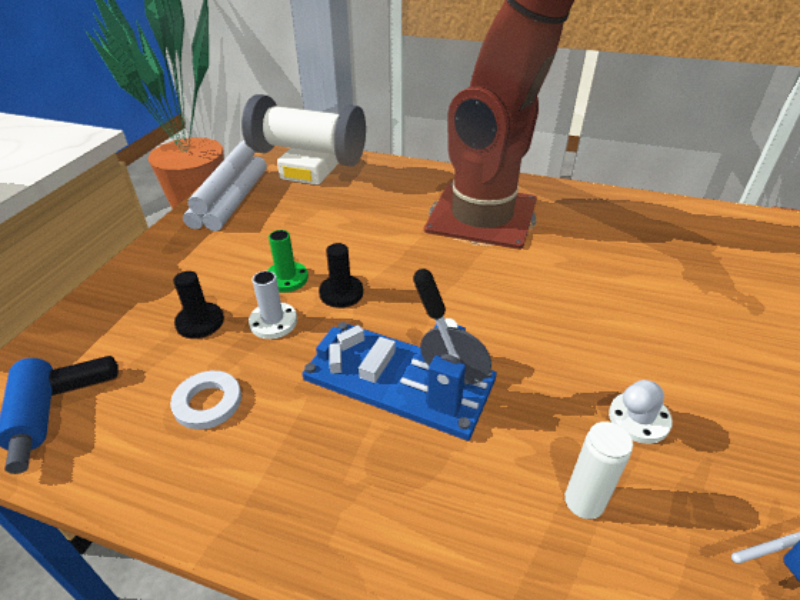

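View pics/b.png

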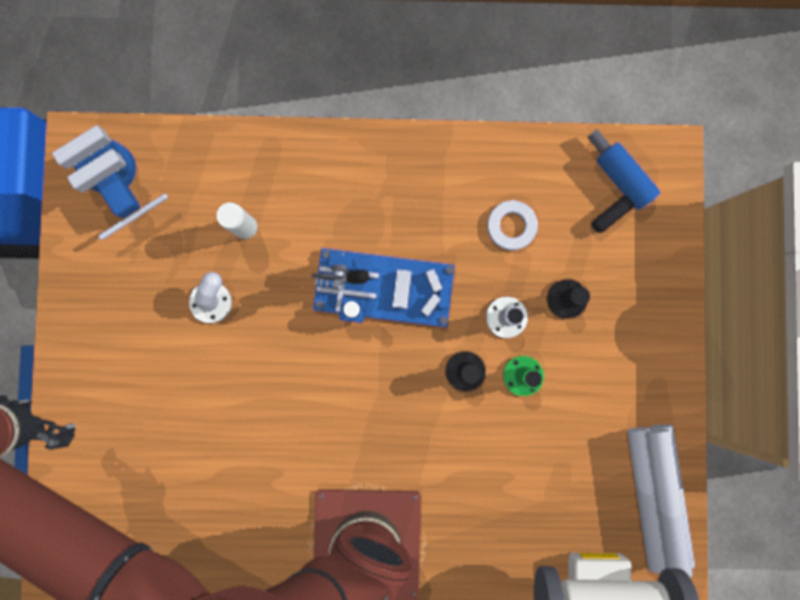

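Scene picture (800 px scale): the clamp is at (400,380), with the lever leaning towards the jaws.

Things that could be taken for the stub:
- **White/steel stub:** scene (267,305), top (508,318). This is my choice.
- **Black look-alikes:** scene (195,305) and (340,275), top (568,298) and (465,372).
- **Green look-alike:** scene (283,262), top (523,376).
- **Elbow:** scene (642,410), top (210,302).

The collar is at top (512,225) and the spray can at top (237,220).

```bash
cat > m.py <<'E'
from h import *
np.set_printoptions(precision=4,suppress=True)
S={n:arm.snapshot(n) for n in("scene","top")}
def cen(m): 
    v,u=np.nonzero(m); return u.mean(),v.mean()
# clamp blue plate, top view
s=S["top"]; f=s["frame"].astype(int); b=((f[...,0]-f[...,2])>50)
b[:150]=0;b[260:]=0;b[:,:200]=0;b[:,340:]=0
pts=np.argwhere(b)[:,::-1].astype(np.float32)
w=np.array([onz(s,u,v,.02)[:2] for u,v in pts],np.float32)
r=cv2.minAreaRect(w); print("plate rect",r, len(w))
for t,pick in(("release_top",None),("lever_grip",None)):
    for n,s in S.items():
        for d in arm.trace(t,s)[:1]: print(t,n,d["p"],cen(d["pixels"]), onz(s,*cen(d["pixels"]),.102 if t[0]=="r" else .209))
for n,(u0,v0) in(("scene",(192,215)),("top",(353,221))):
    s=S[n]
    for d in arm.trace("stub",s):
        if abs(d["box"][0]-u0)+abs(d["box"][1]-v0)<12: print("stub",n,d["box"],cen(d["pixels"]))
a=cv2.resize(S["scene"]["frame"][170:260,110:290],None,fx=4,fy=4,interpolation=cv2.INTER_CUBIC)
c=cv2.resize(S["top"]["frame"][165:275,215:385],(720,466),interpolation=cv2.INTER_CUBIC)
cv2.imwrite("pics/c.png",cv2.resize(np.vstack([a[:,:720],c]),None,fx=.7,fy=.7))
E
python3 m.py
```

```text
plate rect ((0.5541200041770935, -0.025877147912979126), (0.2967527210712433, 0.15087585151195526), 83.95004272460938) 2768
lever_grip scene 0.79 (np.float64(313.87386843693423), np.float64(233.13759806879904)) [0.6363 0.0686 0.209 ]
lever_grip top 0.85 (np.float64(240.77985074626866), np.float64(193.205223880597)) [0.5667 0.0471 0.209 ]
stub scene [190.1, 215.1, 30.3, 47.5] (np.float64(188.68639053254438), np.float64(216.25049309664695))
stub top [353.1, 219.8, 30.7, 31.1] (np.float64(354.0949464012251), np.float64(221.2373660030628))
```

View pics/c.png

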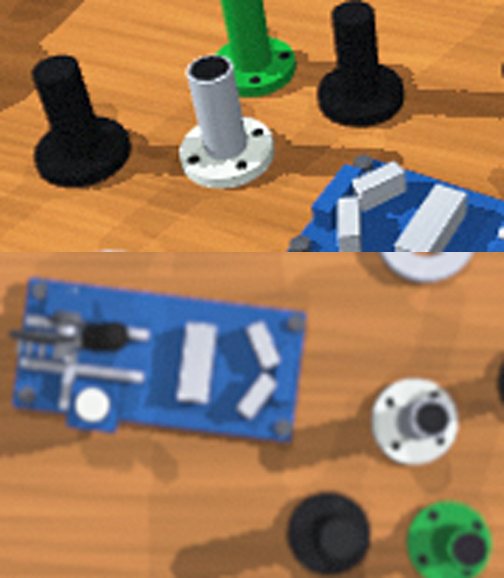

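The close crop shows the white/steel stub at the left of the clamp's V side. The black and green look-alikes are clearly separate from it. Next I'll go above the clamp with the wrist camera to measure.

Request:
{"fn": "step_arm", "kwargs": {
  "targets": [
    {"jaw":-1,"dx":0,"dy":0,"dz":-1,"spin":-0.1125},
    {"jaw":-1,"dx":0,"dy":0,"dz":-1,"spin":-0.1125},
    {"jaw":-1,"dx":0,"dy":-0.5,"dz":-1,"spin":0},
    {"jaw":-1,"dx":-0.5,"dy":-1,"dz":-1,"spin":0},
    {"jaw":-1,"dx":-0.5,"dy":-1,"dz":-1,"spin":0}
  ]
}}

```text
time_s: 2.22
eef_pos: [0.3109, 0.5145, 0.3821]
tool_rot: [-3.142, 0.0, 3.028]
force: [0.6, -0.3, -0.4]
finger_gap: 0.001
grasp_force: 0.0
```

Request:
{"fn": "step_arm", "kwargs": {
  "targets": [
    {"jaw":-1,"dx":-0.5,"dy":-1,"dz":-0.5,"spin":0},
    {"jaw":-1,"dx":-0.5,"dy":-1,"dz":0,"spin":0},
    {"jaw":-1,"dx":-0.5,"dy":-1,"dz":0,"spin":0},
    {"jaw":-1,"dx":-0.5,"dy":-1,"dz":0,"spin":0},
    {"jaw":-1,"dx":-0.5,"dy":-1,"dz":0,"spin":0}
  ]
}}

```text
time_s: 2.85
eef_pos: [0.3589, 0.3824, 0.3933]
tool_rot: [-3.141, -0.0, 3.027]
force: [-1.4, -0.9, 0.2]
finger_gap: 0.0
grasp_force: 0.0
```

Request:
{"fn": "step_arm", "kwargs": {
  "targets": [
    {"jaw":-1,"dx":-0.5,"dy":-1,"dz":0,"spin":0},
    {"jaw":-1,"dx":-0.5,"dy":-1,"dz":0,"spin":0},
    {"jaw":-1,"dx":-0.5,"dy":-1,"dz":0,"spin":0},
    {"jaw":-1,"dx":-0.5,"dy":-1,"dz":0,"spin":0},
    {"jaw":-1,"dx":-0.5,"dy":-1,"dz":0,"spin":0}
  ]
}}

```text
time_s: 3.48
eef_pos: [0.4066, 0.2511, 0.3933]
tool_rot: [-3.141, -0.0, 3.027]
force: [-0.5, 0.9, -0.1]
finger_gap: 0.0
grasp_force: 0.0
```

Request:
{"fn": "step_arm", "kwargs": {
  "targets": [
    {"jaw":-1,"dx":-0.5,"dy":-1,"dz":0,"spin":0},
    {"jaw":-1,"dx":-0.5,"dy":-1,"dz":0,"spin":0},
    {"jaw":-1,"dx":-0.5,"dy":-1,"dz":0,"spin":0},
    {"jaw":-1,"dx":-0.5,"dy":-1,"dz":0,"spin":0},
    {"jaw":-1,"dx":-0.5,"dy":-1,"dz":0,"spin":0}
  ]
}}

```text
time_s: 4.1
eef_pos: [0.4542, 0.1198, 0.3933]
tool_rot: [3.142, -0.001, 3.027]
force: [-0.0, -0.3, 0.2]
finger_gap: 0.002
grasp_force: 0.0
```

Request:
{"fn": "step_arm", "kwargs": {
  "targets": [
    {"jaw":-1,"dx":-0.5,"dy":-1,"dz":0,"spin":0},
    {"jaw":-1,"dx":-0.5,"dy":-1,"dz":0,"spin":0},
    {"jaw":-1,"dx":-0.5,"dy":-1,"dz":0,"spin":0},
    {"jaw":-1,"dx":-0.5,"dy":-0.5,"dz":0,"spin":0},
    {"jaw":-1,"dx":0,"dy":0,"dz":0,"spin":0}
  ]
}}

```text
time_s: 4.72
eef_pos: [0.4939, 0.0272, 0.3933]
tool_rot: [-3.141, -0.001, 3.025]
force: [0.3, 0.0, 0.3]
finger_gap: 0.001
grasp_force: 0.0
```

```bash
cat > w.py <<'E'
from h import *
import sys,pickle
np.set_printoptions(precision=4,suppress=True)
s=arm.snapshot("wrist"); n=sys.argv[1]
pickle.dump(s,open(n+".pkl","wb")); cv2.imwrite(f"pics/{n}.png",cv2.resize(s["frame"],(800,600)))
print(s["fx"],s["cx"],s["cy"],ray(s,s["cx"]+.01,s["cy"],True),arm.get_state()["eef_pos"])
for t in("jaw","lever_grip","release_top","stub"):
    print(t,[(round(d["p"],2),np.round(d["box"])) for d in arm.trace(t,s)][:4])
E
python3 w.py w1
```

```text
325.19226210127806 283.1902868008986 208.70445672592695 (array([0.4132, 0.0373, 0.5115]), array([ 0.3097, -0.0373, -0.9501])) [0.4936 0.0284 0.3934]
jaw [(0.65, array([229., 207.,  25.,  52.])), (0.5, array([313., 234.,  97.,  66.]))]
lever_grip [(0.88, array([314., 236.,  98.,  68.]))]
release_top [(0.63, array([304., 188.,  38.,  44.]))]
stub [(0.96, array([ 59., 122.,  67.,  53.])), (0.94, array([ 92., 189.,  64.,  58.])), (0.93, array([ 46., 221.,  56.,  50.])), (0.89, array([124., 110.,  68.,  51.]))]
```

View pics/w1.png

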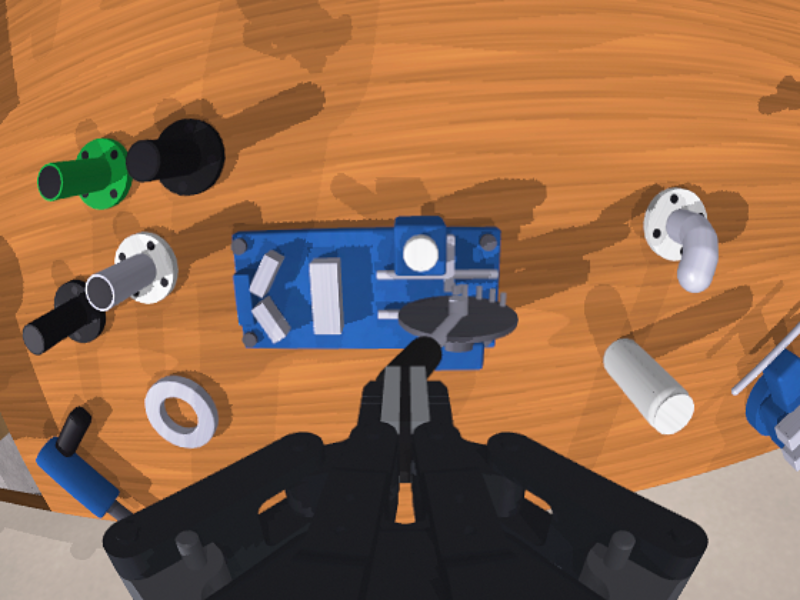

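The wrist view (800 px scale) shows the jaw top at (325,297), the button cap at (420,253), the grip at (415,360) partly under the gripper, and the stub rim at (100,292). Next I'll fit the clamp pose from these features.

```bash
cat > fit.py <<'E'
from h import *
import pickle,sys
np.set_printoptions(precision=4,suppress=True)
def feats(s,win,thr=190):
    x0,x1,y0,y1=win; g=s["frame"][y0:y1,x0:x1].astype(int); m=((g.min(2)>thr)&(g.max(2)-g.min(2)<40)).astype(np.uint8)
    n,l,st,c=cv2.connectedComponentsWithStats(m)
    return [(st[i,4],c[i]+[x0,y0],cv2.minAreaRect(np.argwhere(l==i)[:,::-1].astype(np.float32)+np.float32([x0,y0]))) for i in range(1,n) if st[i,4]>25]
w=pickle.load(open("w1.pkl","rb")); t=arm.snapshot("top"); sc=arm.snapshot("scene")
for nm,s,win in(("w",w,(160,350,155,250)),("t",t,(215,320,170,235)),("sc",sc,(210,350,220,310))):
    for thr in(150,190):
        print(nm,thr)
        for a,c,r in feats(s,win,thr):
            f=nm=="w"
            print(a,c,"z.046",onz(s,*c,.046,f)[:2],"z.102",onz(s,*c,.102,f)[:2])
# plate outline in wrist
f=w["frame"].astype(int); b=(f[...,0]-f[...,2])>60; b[:150]=0;b[270:]=0;b[:,:150]=0;b[:,360:]=0
def edge(cols,top):
    P=[]
    for u in cols:
        v=np.nonzero(b[:,u])[0]; v=v[0] if top else v[-1]+1
        P.append(onz(w,u+.5,v,.02,True)[:2])
    P=np.array(P); k=np.polyfit(P[:,1],P[:,0],1); print("edge",top,k,"yaw",-np.degrees(np.arctan(k[0])),"rms",np.std(P[:,0]-np.polyval(k,P[:,1])))
edge(range(172,272,4),True); edge(range(180,262,4),False)
E
python3 fit.py
```

```text
w 150
460 [293.9609 177.5543] z.046 [0.519  0.0403] z.102 [0.5063 0.04  ]
29 [315.1724 167.8276] z.046 [0.508  0.0727] z.102 [0.4966 0.0684]
302 [184.0762 192.6656] z.046 [ 0.5215 -0.1287] z.102 [ 0.5085 -0.1087]
191 [293.6545 191.3927] z.046 [0.5399 0.0376] z.102 [0.5247 0.0376]
931 [227.2965 208.3115] z.046 [ 0.5544 -0.0654] z.102 [ 0.5374 -0.053 ]
273 [187.3663 225.7216] z.046 [ 0.5754 -0.1348] z.102 [ 0.5559 -0.1141]
63 [271.1111 220.2222] z.046 [ 0.5811 -0.0014] z.102 [0.5609 0.0032]
w 190
424 [294.0165 177.7759] z.046 [0.5194 0.0404] z.102 [0.5066 0.04  ]
271 [183.893  192.8192] z.046 [ 0.5218 -0.129 ] z.102 [ 0.5087 -0.109 ]
894 [227.3613 208.7573] z.046 [ 0.5551 -0.0654] z.102 [ 0.538 -0.053]
34 [267.9412 192.7353] z.046 [ 0.5375 -0.0005] z.102 [0.5225 0.004 ]
240 [187.325 225.675] z.046 [ 0.5753 -0.1349] z.102 [ 0.5558 -0.1142]
47 [270.6809 220.6596] z.046 [ 0.5818 -0.0022] z.102 [0.5615 0.0026]
t 150
246 [280.8862 201.935 ] z.046 [ 0.5566 -0.0657] z.102 [ 0.5525 -0.065 ]
84 [303.3214 195.9643] z.046 [ 0.5765 -0.1351] z.102 [ 0.5717 -0.1317]
86 [301.1279 213.0116] z.046 [ 0.
[... 612 characters left out ...]
 [309.6667 265.3939] z.046 [0.5764 0.0523] z.102 [0.6242 0.0624]
71 [289.6197 268.7324] z.046 [0.6002 0.0118] z.102 [0.6461 0.0253]
32 [328.4688 281.875 ] z.046 [0.6092 0.1034] z.102 [0.6542 0.1092]
sc 190
39 [315.1795 225.641 ] z.046 [0.4437 0.0312] z.102 [0.5027 0.0431]
177 [238.7684 240.3333] z.046 [ 0.5531 -0.1334] z.102 [ 0.6029 -0.1076]
280 [263.2643 248.0786] z.046 [ 0.5587 -0.0672] z.102 [ 0.608 -0.047]
33 [292.8788 254.0303] z.046 [0.5549 0.0057] z.102 [0.6045 0.0198]
62 [289.3387 268.5   ] z.046 [0.5998 0.011 ] z.102 [0.6456 0.0246]
edge True [0.1073 0.4919] yaw -6.124979951579408 rms 0.0006463571450120316
edge False [0.1018 0.6327] yaw -5.814681329882191 rms 0.00010858575401104797
```

Request:
{"fn": "step_arm", "kwargs": {
  "targets": [
    {"jaw":-1,"dx":-0.95,"dy":-0.82,"dz":0,"spin":0},
    {"jaw":-1,"dx":-0.95,"dy":-0.82,"dz":0,"spin":0},
    {"jaw":-1,"dx":-0.95,"dy":-0.82,"dz":0,"spin":0},
    {"jaw":-1,"dx":0,"dy":0,"dz":1,"spin":-0.007},
    {"jaw":-1,"dx":0,"dy":0,"dz":1,"spin":0}
  ]
}}

```text
time_s: 5.7
eef_pos: [0.5579, -0.0406, 0.3431]
tool_rot: [-3.141, 0.0, 3.038]
force: [1.1, 0.2, -0.3]
finger_gap: 0.006
grasp_force: 0.0
```

Request:
{"fn": "step_arm", "kwargs": {
  "targets": [
    {"jaw":-1,"dx":0,"dy":0,"dz":1,"spin":0},
    {"jaw":-1,"dx":0,"dy":0,"dz":1,"spin":0},
    {"jaw":-1,"dx":0,"dy":0,"dz":1,"spin":0},
    {"jaw":-1,"dx":0,"dy":0,"dz":1,"spin":0},
    {"jaw":-1,"dx":0,"dy":0,"dz":0.5,"spin":0}
  ]
}}

```text
time_s: 6.32
eef_pos: [0.5572, -0.0401, 0.2301]
tool_rot: [-3.141, -0.002, 3.039]
force: [-0.2, 0.3, -0.1]
finger_gap: 0.0
grasp_force: 0.0
```

```bash
cat > c.py <<'E'
import numpy as np
from rig import arm
O=np.array([.5534,-.0854]);c=np.radians(-6.05);R=np.array([[np.cos(c),-np.sin(c)],[np.sin(c),np.cos(c)]])
def cl(p): return R.T@(np.array(p[:2])-O)
if __name__=="__main__":
    s=arm.get_state(); print("clamp xy",np.round(cl(s["eef_pos"])*1000,1),"z",s["eef_pos"][2],s["tool_rot"],s["force"],s["time_s"])
E
python3 c.py; python3 w.py w2
```

```text
clamp xy [-1.  45.4] z 0.23006842455755774 [-3.14131329e+00 -1.59911958e-03  3.03880823e+00] [-0.17450949  0.28793711 -0.10887721] 6.325
325.19226210127806 283.1902868008986 208.70445672592695 (array([ 0.4764, -0.0312,  0.3483]), array([ 0.3094, -0.0327, -0.9504])) [ 0.5568 -0.0402  0.2291]
jaw [(0.63, array([257., 190.,  33.,  79.]))]
lever_grip [(0.85, array([413., 258., 130., 154.])), (0.59, array([107., 305.,  70.,  69.]))]
release_top [(0.84, array([383., 157.,  46.,  76.])), (0.69, array([315., 217., 321., 228.]))]
stub [(0.8, array([ 18., 210.,  36.,  56.])), (0.76, array([ 52., 162.,  98.,  79.])), (0.74, array([100.,  48., 111.,  76.])), (0.67, array([33., 71., 61., 70.]))]
```

View pics/w2.png

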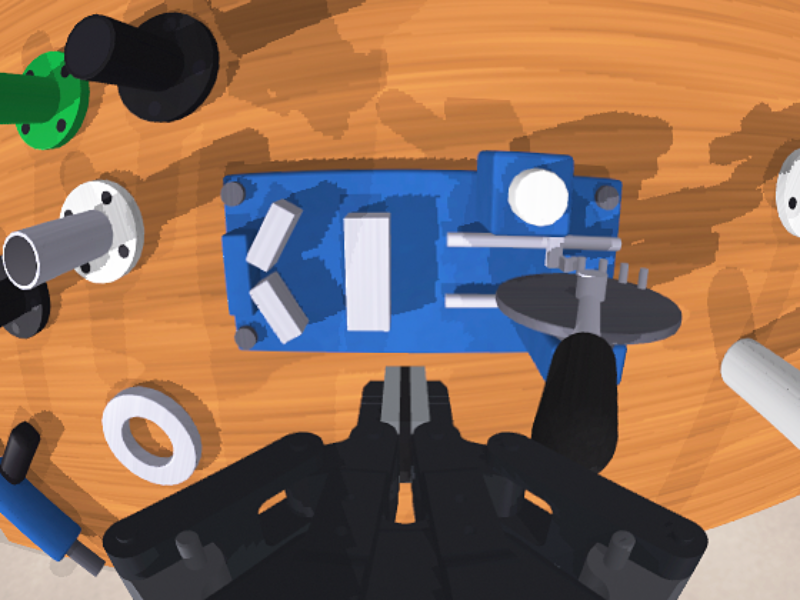

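The fingers stand on the jaw side of the grip (grip at (580,400), fingertips at (405,370)), with clear space between. I'll raise a little and push towards clamp +y.

Request:
{"fn": "step_arm", "kwargs": {
  "targets": [
    {"jaw":-1,"dx":0,"dy":0.6,"dz":-0.6,"spin":0},
    {"jaw":-1,"dx":0,"dy":0.6,"dz":0,"spin":0},
    {"jaw":-1,"dx":0,"dy":0.6,"dz":0,"spin":0},
    {"jaw":-1,"dx":0,"dy":0.6,"dz":0,"spin":0},
    {"jaw":-1,"dx":0,"dy":0.6,"dz":0,"spin":0}
  ]
}}

```text
time_s: 7.2
eef_pos: [0.5663, 0.0331, 0.248]
tool_rot: [-3.14, 0.003, 3.037]
force: [-0.8, -8.1, 5.5]
finger_gap: 0.0
grasp_force: 4.1
```

Request:
{"fn": "step_arm", "kwargs": {
  "targets": [
    {"jaw":-1,"dx":0,"dy":0.6,"dz":0,"spin":0},
    {"jaw":-1,"dx":0,"dy":0.6,"dz":0,"spin":0},
    {"jaw":-1,"dx":0,"dy":0.6,"dz":0,"spin":0},
    {"jaw":-1,"dx":0,"dy":0.5,"dz":0,"spin":0},
    {"jaw":-1,"dx":0,"dy":0,"dz":0,"spin":0}
  ]
}}

```text
time_s: 7.82
eef_pos: [0.5713, 0.0908, 0.2462]
tool_rot: [-3.139, -0.0, 3.038]
force: [-1.2, -8.0, -1.7]
finger_gap: -0.0
grasp_force: 3.4
```

```bash
python3 c.py
cat > j.py <<'E'
# jaw top centre from top view -> lever angle
from fit import feats
from h import *
from c import cl
s=arm.snapshot("top")
for a,c,r in feats(s,(215,320,170,235),150):
    print(a,cl(onz(s,*c,.046))*1000)
E
sed -i 's/^w=pickle/if __name__!="__main__": raise SystemExit\nw=pickle/' fit.py
python3 - <<'E'
src=open('fit.py').read(); open('fit.py','w').write(src.split('if __name__')[0])
E
python3 j.py; python3 w.py w3
```

```text
clamp xy [ -0.8 177.1] z 0.24616813937414647 [-3.13859522e+00 -1.88997264e-04  3.03821739e+00] [-1.2330549  -7.97366654 -1.68342219] 7.825
289 [ 4.3393 70.7765]
84 [ 28.2354 -47.0131]
65 [-21.2571 133.9019]
86 [-25.2679 -46.6442]
94 [-56.1797 122.2761]
325.19226210127806 283.1902868008986 208.70445672592695 (array([0.4904, 0.0997, 0.3644]), array([ 0.3104, -0.0357, -0.95  ])) [0.5713 0.0901 0.2463]
jaw [(0.9, array([182., 185.,  37.,  76.])), (0.65, array([239., 149.,  83.,  69.]))]
lever_grip [(0.57, array([284., 243., 182., 137.]))]
release_top [(0.86, array([239., 148.,  77.,  67.]))]
stub [(0.9, array([ 18., 165.,  37.,  62.])), (0.82, array([35., 67., 68., 62.]))]
```

Request:
{"fn": "step_arm", "kwargs": {
  "targets": [
    {"jaw":-1,"dx":0,"dy":0.5,"dz":0,"spin":0},
    {"jaw":-1,"dx":0,"dy":0.5,"dz":0,"spin":0},
    {"jaw":-1,"dx":0,"dy":0,"dz":0,"spin":0}
  ]
}}

```text
time_s: 8.5
eef_pos: [0.5739, 0.116, 0.2465]
tool_rot: [-3.139, -0.0, 3.038]
force: [-1.5, -7.2, 1.7]
finger_gap: -0.002
grasp_force: 3.6
```

```bash
python3 c.py; python3 j.py
```

```text
clamp xy [ -0.8 202.4] z 0.24648995866133286 [-3.13914850e+00 -8.71360500e-06  3.03849207e+00] [-1.51291584 -7.22977742  1.68672521] 8.5
249 [ 2.2117 75.4059]
84 [ 28.2354 -47.0131]
26 [ 24.1877 112.5164]
51 [-23.3616 135.448 ]
86 [-25.2679 -46.6442]
99 [-56.1155 122.6939]
```

Request:
{"fn": "step_arm", "kwargs": {
  "targets": [
    {"jaw":-1,"dx":0,"dy":-0.5,"dz":0,"spin":0},
    {"jaw":-1,"dx":0,"dy":-1,"dz":-0.5,"spin":0},
    {"jaw":-1,"dx":0,"dy":-1,"dz":-1,"spin":0},
    {"jaw":-1,"dx":0,"dy":-1,"dz":-1,"spin":0},
    {"jaw":-1,"dx":0,"dy":-1,"dz":-1,"spin":0}
  ]
}}

```text
time_s: 9.18
eef_pos: [0.562, 0.0023, 0.3358]
tool_rot: [3.141, 0.001, 3.037]
force: [0.7, 0.2, -0.1]
finger_gap: -0.005
grasp_force: 0.0
```

```bash
python3 c.py; python3 j.py; python3 w.py w4
```

```text
clamp xy [-0.7 88.1] z 0.3358064604529491 [3.14084398e+00 1.07673997e-03 3.03747809e+00] [ 0.72409742  0.18568325 -0.06847437] 9.175
84 [ 28.2354 -47.0131]
87 [-25.1352 -46.839 ]
325.19226210127806 283.1902868008986 208.70445672592695 (array([0.4811, 0.0074, 0.4571]), array([ 0.316 , -0.0342, -0.9482])) [ 0.563  -0.0004  0.3379]
jaw [(0.74, array([278., 166.,  22.,  61.]))]
lever_grip [(0.85, array([382., 196., 172.,  76.])), (0.27, array([276., 166.,  22.,  58.]))]
release_top [(0.78, array([325., 138.,  43.,  56.]))]
stub [(0.92, array([44., 77., 79., 57.])), (0.88, array([ 30., 190.,  58.,  57.])), (0.78, array([ 78., 147.,  74.,  60.])), (0.74, array([118.,  62.,  80.,  61.]))]
```

View pics/w4.png

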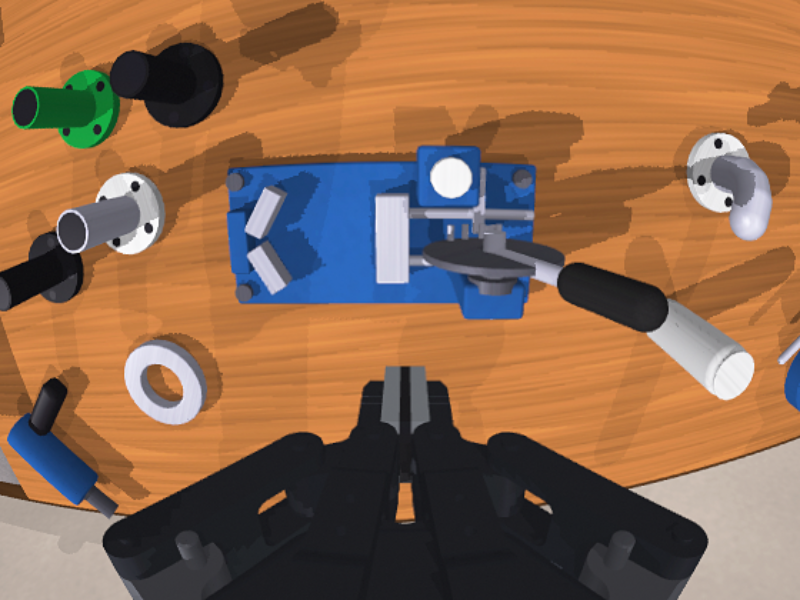

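The jaw top is at (393,238), the grip has swung to (612,297) away from the jaws, and the stub's rim is at (73,231) with its flange at (130,213). Now I'll compute the notch and the stub position.

Run:
```python
from h import *
from c import cl
import pickle
from fit import feats
np.set_printoptions(precision=4,suppress=True)
W={k:pickle.load(open(k+".pkl","rb")) for k in("w1","w2","w4")}
k=1/1.42857
for a,c,r in feats(W["w4"],(255,300,125,210),150):print("jaw",a,cl(onz(W["w4"],*c,.046,True))*1e3)
p=(612*k,297*k);c,d=ray(W["w4"],*p,True); print("grip expected proj y212 z204:",cl(onz(W["w4"],*p,.204,True))*1e3)
rs=[ray(W[n],u*k,v*k,True) for n,u,v in(("w1",100,292),("w2",22,260),("w4",73,231))]
print("rim",tri(rs))
for n,(u,v) in(("w1",(146,269)),("w2",(102,232)),("w4",(130,213))): print("flange z.014",onz(W[n],u*k,v*k,.014,True))
for n in("w1","w4"):
    for d in arm.trace("stub",arm.snapshot("top"))[:4] if n=="w1" else []: print(d["box"],d["p"],onz(arm.snapshot("top"),d["box"][0],d["box"][1],.014))
```

```text
jaw 1375 [-0.8158 72.9097]
jaw 35 [20.8344 97.6422]
grip expected proj y212 z204: [  2.8792 212.163 ]
rim (array([ 0.5001, -0.3017,  0.1065]), [np.float64(0.0002536113564936621), np.float64(7.538476724734005e-05), np.float64(0.00019934364076759674)])
flange z.014 [ 0.5005 -0.2947  0.014 ]
flange z.014 [ 0.5003 -0.2918  0.014 ]
flange z.014 [ 0.5    -0.2931  0.014 ]
[325.4, 257.6, 29.2, 29.5] 0.89 [ 0.3857 -0.2097  0.014 ]
[364.5, 261.0, 26.2, 30.8] 0.81 [ 0.3772 -0.3332  0.014 ]
[353.5, 221.8, 29.6, 27.7] 0.74 [ 0.5002 -0.2974  0.014 ]
[397.5, 207.9, 31.6, 27.9] 0.56 [ 0.547  -0.4371  0.014 ]
```

Request:
{"fn": "step_arm", "kwargs": {
  "targets": [
    {"jaw":1,"dx":0.106,"dy":-1,"dz":0,"spin":0},
    {"jaw":1,"dx":0.106,"dy":-1,"dz":0.5,"spin":0},
    {"jaw":1,"dx":0.106,"dy":-1,"dz":0.5,"spin":0},
    {"jaw":1,"dx":0.106,"dy":-1,"dz":0.5,"spin":0},
    {"jaw":1,"dx":0.106,"dy":-1,"dz":0.5,"spin":0}
  ]
}}

```text
time_s: 10.4
eef_pos: [0.5361, -0.1194, 0.2833]
tool_rot: [-3.142, -0.0, 3.039]
force: [0.2, 0.3, 0.3]
finger_gap: 0.999
grasp_force: 0.0
```

Request:
{"fn": "step_arm", "kwargs": {
  "targets": [
    {"jaw":1,"dx":0.106,"dy":-1,"dz":0.5,"spin":0},
    {"jaw":1,"dx":0.106,"dy":-1,"dz":0.5,"spin":0},
    {"jaw":1,"dx":0.106,"dy":-1,"dz":0.5,"spin":0},
    {"jaw":1,"dx":0.106,"dy":-1,"dz":0.5,"spin":0},
    {"jaw":1,"dx":0.106,"dy":-1,"dz":0.5,"spin":0}
  ]
}}

```text
time_s: 11.02
eef_pos: [0.5101, -0.2424, 0.2208]
tool_rot: [-3.142, -0.0, 3.039]
force: [0.6, -0.7, -0.2]
finger_gap: 1.005
grasp_force: 0.0
```

Request:
{"fn": "step_arm", "kwargs": {
  "targets": [
    {"jaw":1,"dx":0.106,"dy":-1,"dz":0.5,"spin":0},
    {"jaw":1,"dx":0.106,"dy":-1,"dz":0,"spin":0},
    {"jaw":1,"dx":0,"dy":0,"dz":0,"spin":0}
  ]
}}

```text
time_s: 11.4
eef_pos: [0.4988, -0.2929, 0.2087]
tool_rot: [-3.14, -0.001, 3.035]
force: [-0.1, 0.3, 0.5]
finger_gap: 1.0
grasp_force: 0.0
```

```bash
python3 c.py; python3 w.py w5
```

```text
clamp xy [ -32.4 -212.1] z 0.20865871867409833 [-3.14049318e+00 -6.78619304e-04  3.03496038e+00] [-0.06239744  0.30437901  0.52418259] 11.4
325.19226210127806 283.1902868008986 208.70445672592695 (array([ 0.418 , -0.2836,  0.3268]), array([ 0.31  , -0.0348, -0.9501])) [ 0.4995 -0.2914  0.2087]
jaw [(0.91, array([526., 223.,  39.,  72.]))]
lever_grip []
release_top []
stub [(0.98, array([362.,  61., 104.,  92.])), (0.89, array([278., 198.,  85., 109.])), (0.61, array([220.,  66., 104.,  95.])), (0.6, array([153., 252.,  99., 109.]))]
```

View pics/w5.png

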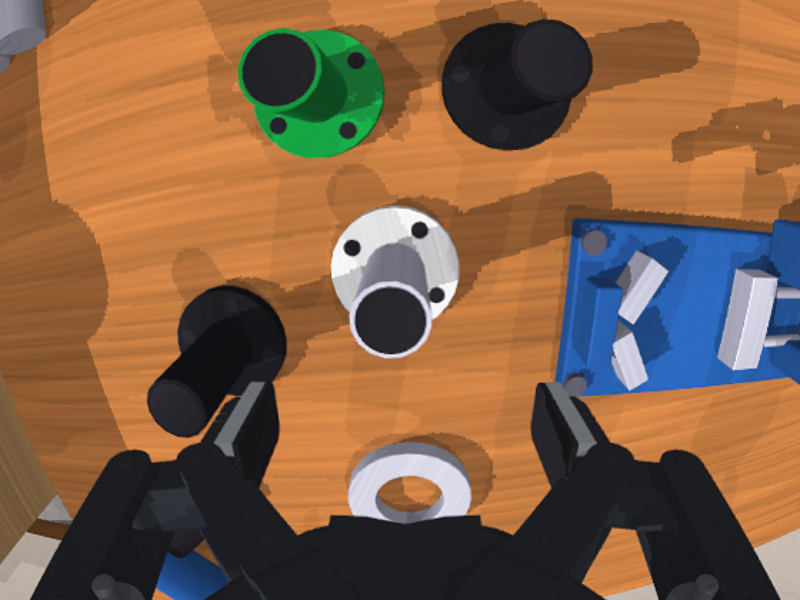

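The stub rim is at (391,319) and its flange at (395,267), between the open fingers in y. The collar lies beyond, at (410,490).

Run:
```python
from h import *
import pickle
W={k:pickle.load(open(k+".pkl","rb")) for k in("w1","w5")}
k=1/1.42857
print(tri([ray(W["w1"],100*k,292*k,True),ray(W["w5"],391*k,319*k,True)]),onz(W["w5"],391*k,319*k,.11,True),onz(W["w5"],395*k,267*k,.014,True),arm.get_state()["eef_pos"])
```

```text
(array([ 0.49940613, -0.29951403,  0.10931036]), [np.float64(0.00023418957698820707), np.float64(0.0002341895769882129)]) [ 0.49890338 -0.29941321  0.11      ] [ 0.49670239 -0.29920748  0.014     ] [ 0.50035189 -0.28980273  0.20883031]
```

Request:
{"fn": "step_arm", "kwargs": {
  "targets": [
    {"jaw":1,"dx":0,"dy":-0.36,"dz":1,"spin":0},
    {"jaw":1,"dx":0,"dy":0,"dz":1,"spin":0},
    {"jaw":1,"dx":0,"dy":0,"dz":1,"spin":0},
    {"jaw":1,"dx":0,"dy":0,"dz":1,"spin":0},
    {"jaw":1,"dx":0,"dy":0,"dz":0.9,"spin":0}
  ]
}}

```text
time_s: 12.28
eef_pos: [0.4993, -0.2989, 0.0855]
tool_rot: [3.141, 0.0, 3.04]
force: [0.8, 0.0, 0.0]
finger_gap: 1.0
grasp_force: 0.0
```

Request:
{"fn": "step_arm", "kwargs": {
  "targets": [
    {"jaw":1,"dx":0,"dy":0,"dz":0,"spin":0},
    {"jaw":-1,"dx":0,"dy":0,"dz":0,"spin":0},
    {"jaw":-1,"dx":0,"dy":0,"dz":0,"spin":0},
    {"jaw":-1,"dx":0,"dy":0,"dz":0,"spin":0},
    {"jaw":-1,"dx":0,"dy":0,"dz":0,"spin":0}
  ]
}}

```text
time_s: 12.9
eef_pos: [0.4994, -0.3004, 0.0874]
tool_rot: [-3.141, 0.002, 3.038]
force: [-0.5, -1.3, 6.8]
finger_gap: 0.477
grasp_force: 60.0
```

Request:
{"fn": "step_arm", "kwargs": {
  "targets": [
    {"jaw":-1,"dx":0,"dy":0,"dz":0,"spin":0},
    {"jaw":-1,"dx":0,"dy":0,"dz":0,"spin":0},
    {"jaw":-1,"dx":0,"dy":0,"dz":0,"spin":0}
  ]
}}

```text
time_s: 13.28
eef_pos: [0.4994, -0.3003, 0.0874]
tool_rot: [-3.141, 0.002, 3.038]
force: [-1.2, -0.5, 6.7]
finger_gap: 0.48
grasp_force: 60.0
```

Request:
{"fn": "step_arm", "kwargs": {
  "targets": [
    {"jaw":-1,"dx":0,"dy":0,"dz":-0.6,"spin":0},
    {"jaw":-1,"dx":0,"dy":0,"dz":-1,"spin":0},
    {"jaw":-1,"dx":0,"dy":0,"dz":-1,"spin":0},
    {"jaw":-1,"dx":-0.14,"dy":0.7,"dz":-0.5,"spin":0},
    {"jaw":-1,"dx":-0.14,"dy":1,"dz":0,"spin":0}
  ]
}}

```text
time_s: 13.9
eef_pos: [0.5101, -0.2588, 0.1652]
tool_rot: [-3.141, 0.001, 3.036]
force: [0.3, 0.3, -7.7]
finger_gap: 0.476
grasp_force: 62.5
```

Request:
{"fn": "step_arm", "kwargs": {
  "targets": [
    {"jaw":-1,"dx":-0.14,"dy":1,"dz":0,"spin":0},
    {"jaw":-1,"dx":-0.14,"dy":1,"dz":0,"spin":0},
    {"jaw":-1,"dx":-0.14,"dy":1,"dz":0,"spin":0},
    {"jaw":-1,"dx":-0.14,"dy":1,"dz":0,"spin":0},
    {"jaw":-1,"dx":-0.14,"dy":1,"dz":0,"spin":0}
  ]
}}

```text
time_s: 14.52
eef_pos: [0.54, -0.135, 0.1639]
tool_rot: [3.142, -0.001, 3.038]
force: [-0.1, -0.2, -6.3]
finger_gap: 0.477
grasp_force: 62.5
```

Request:
{"fn": "step_arm", "kwargs": {
  "targets": [
    {"jaw":-1,"dx":-0.14,"dy":1,"dz":0,"spin":0},
    {"jaw":-1,"dx":-0.13,"dy":0.8,"dz":0,"spin":0},
    {"jaw":-1,"dx":0,"dy":0.5,"dz":0,"spin":0},
    {"jaw":-1,"dx":0,"dy":0,"dz":0,"spin":0}
  ]
}}

```text
time_s: 15.02
eef_pos: [0.553, -0.0787, 0.1638]
tool_rot: [-3.142, -0.0, 3.039]
force: [-0.1, 0.3, -6.9]
finger_gap: 0.478
grasp_force: 62.4
```

```bash
python3 c.py; python3 w.py w6
```

```text
clamp xy [-1.1  6.6] z 0.16375338594768038 [-3.14155769e+00 -4.64993319e-04  3.03947053e+00] [-0.1304021   0.3286132  -6.93548958] 15.025
325.19226210127806 283.1902868008986 208.70445672592695 (array([ 0.4722, -0.0698,  0.2819]), array([ 0.3104, -0.0324, -0.95  ])) [ 0.5529 -0.0798  0.1638]
jaw []
lever_grip [(0.79, array([488., 241., 144.,  83.]))]
release_top [(0.97, array([461., 170.,  52.,  86.]))]
stub [(0.88, array([283., 264., 139., 204.])), (0.79, array([ 12., 224.,  21.,  70.])), (0.67, array([ 96.,  40., 141.,  78.])), (0.53, array([110., 327.,  79.,  52.]))]
```

View pics/w6.png

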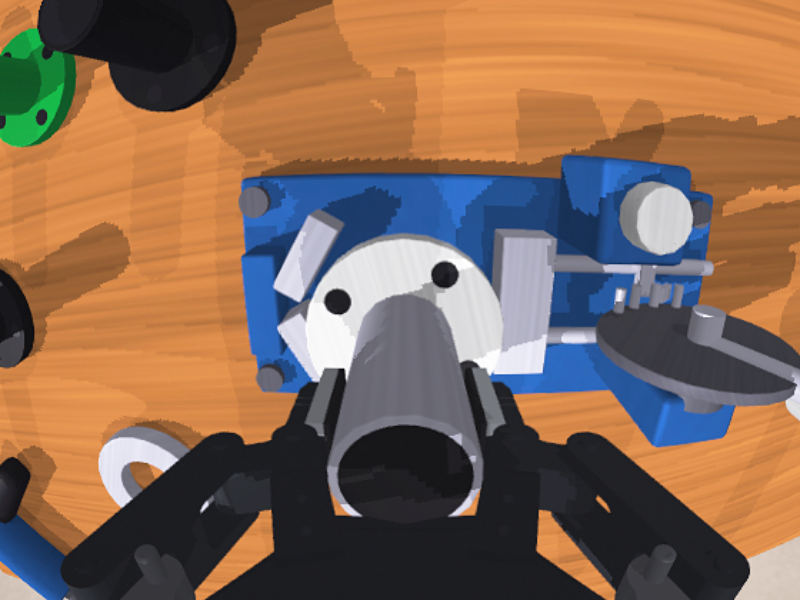

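The stub hangs upright over the seat: the flange is at (405,310), between the V at (305,290) and the open jaw at (525,300). The lever is clear on the right.

Request:
{"fn": "step_arm", "kwargs": {
  "targets": [
    {"jaw":-1,"dx":-0.04,"dy":0,"dz":0.7,"spin":0},
    {"jaw":-1,"dx":0,"dy":0,"dz":0.7,"spin":0},
    {"jaw":-1,"dx":0,"dy":0,"dz":0.6,"spin":0},
    {"jaw":-1,"dx":0,"dy":0,"dz":0.2,"spin":0},
    {"jaw":-1,"dx":0,"dy":0,"dz":0,"spin":0}
  ]
}}

```text
time_s: 15.9
eef_pos: [0.5541, -0.0796, 0.1086]
tool_rot: [-3.141, -0.0, 3.038]
force: [0.8, 0.1, -7.0]
finger_gap: 0.476
grasp_force: 62.3
```

Request:
{"fn": "step_arm", "kwargs": {
  "targets": [
    {"jaw":-1,"dx":0,"dy":0,"dz":0.06,"spin":0},
    {"jaw":-1,"dx":0,"dy":0,"dz":0,"spin":0}
  ]
}}

```text
time_s: 16.15
eef_pos: [0.5545, -0.0795, 0.1076]
tool_rot: [-3.142, 0.001, 3.038]
force: [1.0, 0.4, -5.0]
finger_gap: 0.481
grasp_force: 62.4
```

Contact has begun. I'll open the gripper slightly lower, then rise.

Request:
{"fn": "step_arm", "kwargs": {
  "targets": [
    {"jaw":-1,"dx":0,"dy":0,"dz":0.04,"spin":0},
    {"jaw":0.2,"dx":0,"dy":0,"dz":0,"spin":0},
    {"jaw":0.6,"dx":0,"dy":0,"dz":0,"spin":0},
    {"jaw":0.6,"dx":0,"dy":0,"dz":0,"spin":0},
    {"jaw":0.6,"dx":0,"dy":0,"dz":0,"spin":0}
  ]
}}

```text
time_s: 16.77
eef_pos: [0.5542, -0.0794, 0.1064]
tool_rot: [-3.142, 0.0, 3.038]
force: [0.2, 0.7, 0.7]
finger_gap: 0.804
grasp_force: 0.0
```

Request:
{"fn": "step_arm", "kwargs": {
  "targets": [
    {"jaw":0.6,"dx":0,"dy":0,"dz":-0.6,"spin":0},
    {"jaw":0.6,"dx":0,"dy":0,"dz":-1,"spin":0},
    {"jaw":0.6,"dx":0,"dy":0,"dz":-1,"spin":0},
    {"jaw":0.6,"dx":0,"dy":0,"dz":-1,"spin":0},
    {"jaw":-1,"dx":0,"dy":0,"dz":-1,"spin":0}
  ]
}}

```text
time_s: 17.4
eef_pos: [0.5542, -0.0797, 0.2233]
tool_rot: [3.141, 0.001, 3.038]
force: [0.7, 0.2, -0.2]
finger_gap: 0.604
grasp_force: 0.0
```

```bash
python3 c.py; python3 w.py w7
```

```text
clamp xy [0.2 5.7] z 0.22329718424647854 [3.14145030e+00 9.91568519e-04 3.03777236e+00] [ 0.72538412  0.17414378 -0.1796367 ] 17.4
325.19226210127806 283.1902868008986 208.70445672592695 (array([ 0.4732, -0.0707,  0.3413]), array([ 0.3118, -0.0329, -0.9496])) [ 0.5556 -0.08    0.2265]
jaw [(0.75, array([352., 189.,  41.,  82.]))]
lever_grip [(0.56, array([476., 228., 169.,  90.])), (0.19, array([127., 302.,  74.,  56.]))]
release_top [(0.82, array([427., 158.,  45.,  74.])), (0.53, array([283., 195.,  88., 110.]))]
stub [(0.95, array([ 27., 208.,  51.,  68.])), (0.88, array([41., 65., 82., 76.])), (0.74, array([130.,  41., 110.,  82.])), (0.6, array([284., 197.,  91., 109.]))]
```

View pics/w7.png

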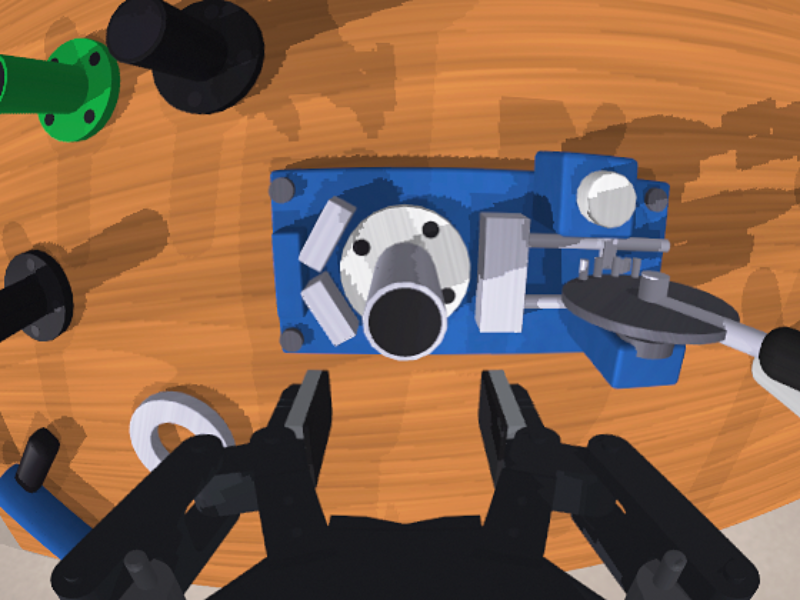

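The stub stands free between the V and the jaw: rim at (405,320), flange at (405,265). The lever is still held, and the cap is at (606,199). Next I'll press the button, slightly on its outer side to keep clear of the lever.

Request:
{"fn": "step_arm", "kwargs": {
  "targets": [
    {"jaw":-1,"dx":0.54,"dy":0.91,"dz":0,"spin":0},
    {"jaw":-1,"dx":0.54,"dy":0.91,"dz":0,"spin":0},
    {"jaw":-1,"dx":0.54,"dy":0.91,"dz":0,"spin":0},
    {"jaw":-1,"dx":0.54,"dy":0.91,"dz":0,"spin":0},
    {"jaw":-1,"dx":0.54,"dy":0.91,"dz":0,"spin":0}
  ]
}}

```text
time_s: 18.27
eef_pos: [0.4978, 0.0413, 0.2205]
tool_rot: [-3.141, -0.001, 3.038]
force: [-0.1, 0.4, 0.4]
finger_gap: 0.003
grasp_force: 0.0
```

Request:
{"fn": "step_arm", "kwargs": {
  "targets": [
    {"jaw":-1,"dx":0,"dy":0,"dz":0.9,"spin":0},
    {"jaw":-1,"dx":0,"dy":0,"dz":0.9,"spin":0},
    {"jaw":-1,"dx":0,"dy":0,"dz":0.9,"spin":0},
    {"jaw":-1,"dx":0,"dy":0,"dz":0.7,"spin":0},
    {"jaw":-1,"dx":0,"dy":0,"dz":0,"spin":0}
  ]
}}

```text
time_s: 18.9
eef_pos: [0.4977, 0.0404, 0.1349]
tool_rot: [-3.14, -0.003, 3.038]
force: [0.5, -0.0, -0.2]
finger_gap: 0.002
grasp_force: 0.0
```

```bash
python3 c.py; python3 w.py w8
```

```text
clamp xy [-68.6 119.2] z 0.13492335742716213 [-3.14000979e+00 -2.72576325e-03  3.03801041e+00] [ 0.48808806 -0.00104581 -0.24816429] 18.9
325.19226210127806 283.1902868008986 208.70445672592695 (array([0.4171, 0.0495, 0.2533]), array([ 0.3081, -0.0341, -0.9507])) [0.4984 0.0404 0.136 ]
jaw [(0.97, array([225., 280.,  45.,  58.]))]
lever_grip [(0.7, array([332., 333., 110.,  71.]))]
release_top [(0.57, array([304., 268.,  90.,  83.]))]
stub [(0.89, array([138., 304., 126., 122.])), (0.72, array([ 26., 119.,  52.,  90.]))]
```

View pics/w8.png

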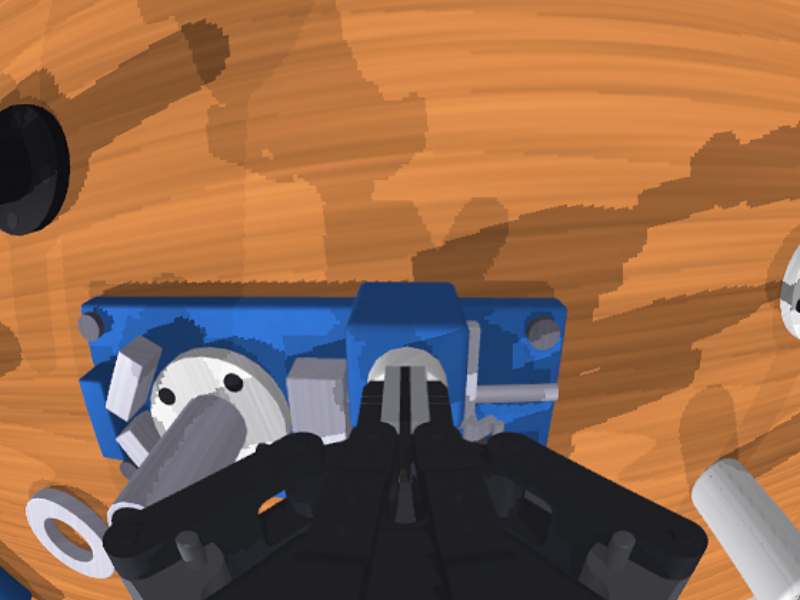

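The fingertips at (405,370) stand over the cap at (405,360). I'll press gently.

Request:
{"fn": "step_arm", "kwargs": {
  "targets": [
    {"jaw":-1,"dx":0,"dy":0,"dz":0.3,"spin":0},
    {"jaw":-1,"dx":0,"dy":0,"dz":0.15,"spin":0},
    {"jaw":-1,"dx":0,"dy":0,"dz":0.12,"spin":0}
  ]
}}

```text
time_s: 19.52
eef_pos: [0.4987, 0.0407, 0.1219]
tool_rot: [3.141, -0.0, 3.038]
force: [-1.0, 1.2, 3.4]
finger_gap: 0.004
grasp_force: 1.8
```

Request:
{"fn": "step_arm", "kwargs": {
  "targets": [
    {"jaw":-1,"dx":0,"dy":0,"dz":0.1,"spin":0},
    {"jaw":-1,"dx":0,"dy":0,"dz":0.08,"spin":0},
    {"jaw":-1,"dx":0,"dy":0,"dz":0,"spin":0}
  ]
}}

```text
time_s: 19.9
eef_pos: [0.4988, 0.0407, 0.1181]
tool_rot: [3.141, -0.0, 3.038]
force: [-3.4, 0.0, 10.3]
finger_gap: 0.002
grasp_force: 5.2
```

```bash
python3 c.py; python3 w.py w9; python3 j.py
```

```text
clamp xy [-67.6 119.7] z 0.11808236921342492 [ 3.14117589e+00 -1.07507180e-04  3.03817278e+00] [-3.35460877  0.04537835 10.3451616 ] 19.9
325.19226210127806 283.1902868008986 208.70445672592695 (array([0.4179, 0.0497, 0.2362]), array([ 0.3107, -0.0324, -0.9499])) [0.4988 0.0407 0.1181]
jaw [(0.73, array([202., 304.,  51.,  88.]))]
lever_grip [(0.76, array([331., 357., 106.,  26.]))]
release_top [(0.62, array([305., 271.,  84.,  86.]))]
stub [(0.92, array([119., 327., 127., 156.])), (0.7, array([ 21., 122.,  39.,  97.]))]
914 [1.6449 9.8126]
```

Request:
{"fn": "step_arm", "kwargs": {
  "targets": [
    {"jaw":-1,"dx":0,"dy":0,"dz":0.04,"spin":0},
    {"jaw":-1,"dx":0,"dy":0,"dz":0,"spin":0},
    {"jaw":-1,"dx":0,"dy":0,"dz":-0.5,"spin":0},
    {"jaw":-1,"dx":0.2,"dy":0,"dz":-1,"spin":0},
    {"jaw":-1,"dx":0.5,"dy":0,"dz":-1,"spin":0}
  ]
}}

```text
time_s: 20.82
eef_pos: [0.4812, 0.0421, 0.1795]
tool_rot: [-3.141, -0.0, 3.038]
force: [0.5, 0.6, 0.1]
finger_gap: -0.004
grasp_force: 0.0
```

Request:
{"fn": "step_arm", "kwargs": {
  "targets": [
    {"jaw":-1,"dx":0,"dy":0.3,"dz":-1,"spin":0},
    {"jaw":-1,"dx":0,"dy":0.3,"dz":-1,"spin":0},
    {"jaw":-1,"dx":0,"dy":0,"dz":-1,"spin":0},
    {"jaw":-1,"dx":0,"dy":0,"dz":-1,"spin":0},
    {"jaw":-1,"dx":0,"dy":0,"dz":0,"spin":0}
  ]
}}

```text
time_s: 21.45
eef_pos: [0.4837, 0.0573, 0.2806]
tool_rot: [3.14, 0.003, 3.038]
force: [-0.0, 0.9, -0.3]
finger_gap: -0.006
grasp_force: 0.0
```

```bash
python3 c.py; python3 w.py w10
python3 - <<'E'
from h import *
from c import cl
from fit import feats
import pickle
w=pickle.load(open("w10.pkl","rb"))
for a,c,r in feats(w,(60,420,100,300),150): print(a,c,"z46",cl(onz(w,*c,.046,True))*1e3,"z34",cl(onz(w,*c,.034,True))*1e3,"z102",cl(onz(w,*c,.102,True))*1e3)
E
```

```text
clamp xy [-84.3 134.6] z 0.28057510415476444 [3.14033031e+00 2.68264832e-03 3.03800767e+00] [-0.00438042  0.93391485 -0.30926115] 21.45
325.19226210127806 283.1902868008986 208.70445672592695 (array([0.4025, 0.0662, 0.3985]), array([ 0.3135, -0.032 , -0.9491])) [0.4831 0.0573 0.2793]
jaw [(0.75, array([223., 241.,  33.,  69.]))]
lever_grip [(0.8, array([318., 298., 135., 120.]))]
release_top [(0.71, array([282., 220.,  48.,  55.]))]
stub [(0.84, array([ 15., 243.,  28.,  49.])), (0.66, array([ 62., 123.,  93.,  64.])), (0.64, array([ 19., 137.,  38.,  59.]))]
34 [298.9706 197.5882] z46 [-62.3157 153.1384] z34 [-58.7836 153.7604] z102 [-78.7989 150.2358]
751 [267.4381 215.747 ] z46 [-40.4754 117.1996] z34 [-36.1997 116.598 ] z102 [-60.4287 120.0071]
399 [137.5038 225.1554] z46 [-27.1321 -46.506 ] z34 [-22.4021 -52.6812] z102 [-49.2054 -17.6886]
2873 [198.6077 241.1758] z46 [-7.3689 32.7451] z34 [-1.9661 29.2681] z102 [-32.5823  48.9709]
92 [297.6087 221.2174] z46 [-33.8017 152.0469] z34 [-29.2988 152.6317] z102 [-54.8153 149.3178]
33 [237.6364 226.5455] z46 [-26.9315  81.9652] z34 [-22.1947  80.164 ] z102 [-49.0367  90.3708]
26 [337.4615 226.5385] z46 [-27.0507 199.166 ] z34 [-22.318  201.3551] z102 [-49.137  188.9505]
352 [145.7244 270.1506] z46 [ 36.7007 -46.0054] z34 [ 43.604  -52.1635] z102 [  4.4855 -17.2675]
30 [239.7333 259.5   ] z46 [16.4684 82.306 ] z34 [22.6829 80.5164] z102 [-12.5322  90.6575]
35 [248.8571 259.8571] z46 [16.7884 93.5395] z34 [23.0137 92.1324] z102 [-12.2631 100.1062]
```

View pics/w10.png

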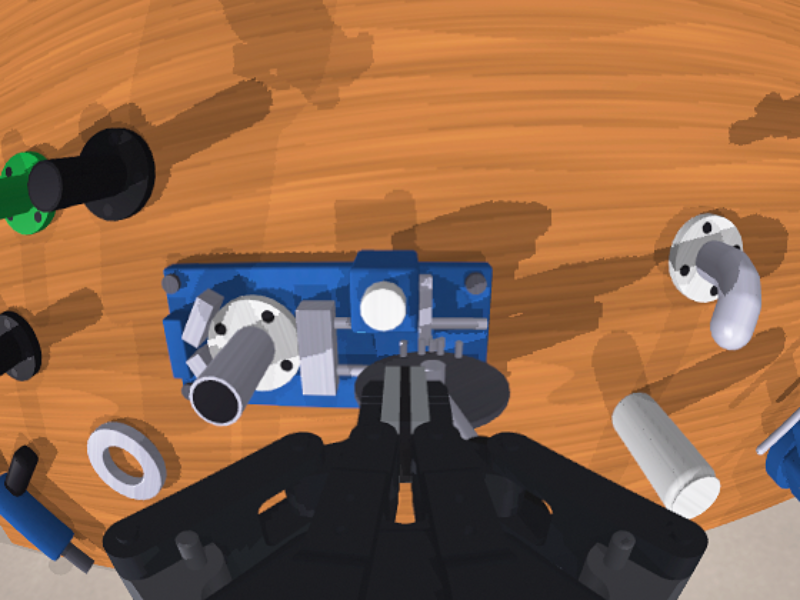

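The jaw has moved onto the flange (jaw (318,348), flange (255,342)), the button cap is up, and the gripper is clear. One numeric check before handing in.

Run:
```python
from h import *
from c import cl
import pickle
w=pickle.load(open("w10.pkl","rb"));k=1/1.42857
print("rim",cl(onz(w,217*k,399*k,.13,True))*1e3,"jaw",cl(onz(w,318*k,348*k,.046,True))*1e3,"flange",cl(onz(w,255*k,343*k,.034,True))*1e3, arm.get_state()["force"])
```

```text
rim [-1.24716117  2.11431769] jaw [-4.69101713 62.48838487] flange [-2.86616683  2.5097778 ] [-0.48709878 -0.86024314 -0.52319331]
```

```bash
python3 -c "
from rig import arm
print(arm.sign_off())"
```

```text
the job is handed in; nothing more can be done
None
```

The job is handed in: the lever was set at notch 3, the stub was stood on the seat, and the button was pressed. The last wrist image shows the jaw closed on the flange and the stub about 2.5 mm from the seat centre. The verdict itself was not reported back.

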